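# Clear the docking plate and slide the handset home into its test sleeve

### The job

The cleaner bottle is standing in the way on the plate of the phone test dock: set it upright on the round steel stand and let go. Then slide the handset along the plate, without lifting it off, into the dock's close-fitting sleeve until its front end is fully home against the stop. Do not tip the bottle over, and leave the parts bin, the jar and the screwdriver where they are.

Things in the scene. Friction and masses are not known exactly. Their poses are not given: they have to be found in the camera images.
- dock: Fixed test dock: aluminium plate 405 x 125 x 6 mm with a sleeve at one end. Origin at bench height under the middle of the sleeve's mouth; +x into the sleeve, +y to the plate's open (robot's) side, z up. Plate: x -290..+115, y -45..+80 mm, top 6 mm above the bench. A straight fence runs its whole length, guiding face at y = -37 mm, top 24.5 mm above the bench; it is also the sleeve's far wall
- dock_mouth (a point): Middle of the sleeve's mouth, on the plate's top face; axes as the dock. The sleeve is 74 mm wide (y -37..+37) and 14.5 mm high inside; its clear roof is 4 mm thick, top 24.5 mm above the bench. Its near wall is 8 mm thick, with a short flared lead-in reaching 16 mm before the mouth, out to y = +54 mm
- dock_stop (a point): Middle of the stop face at the sleeve's inner end, on the plate's top face, 100 mm beyond the mouth; axes as the dock. Fully home, the handset sticks 50 mm out of the mouth
- handset: Loose black phone-like handset lying screen up on the plate, 150 mm long (its x) x 72 mm wide (its y) x 12 mm thick, about 0.22 kg. Origin at the centre of its underside; +x points roughly to the sleeve. It starts askew (up to about 9 degrees), its centre 12 to 28 mm off the sleeve's centre line, away from the fence
- handset_nose (a point): Middle of the handset's front end (towards the sleeve), at its underside, 75 mm ahead of its origin; axes as the handset
- handset_tail (a point): Middle of the handset's rear end, at its underside, 75 mm behind its origin
- bottle: Loose closed white cleaner bottle standing on the plate between the handset and the sleeve: round body 50 mm diameter up to 70 mm height, tapering shoulder, grey cap 24 mm diameter, 102 mm high in all, about 0.16 kg. Origin at the centre of its underside, z up
- stand: Fixed round steel disc 100 mm diameter, 8 mm thick, lying on the bench to the left or right of the dock, with a dark top face. Origin at the centre of its underside (its top is 8 mm above)
- bin: Bystander: black open parts bin 100 x 100 x 35 mm with four compartments, on the side of the dock away from the stand. Origin at the centre of its underside
- jar: Bystander: amber jar with black lid, 56 mm diameter, 65 mm high, beyond the dock. Origin at the centre of its underside
- driver: Bystander: screwdriver 170 mm long lying beyond the dock; x along it from handle to tip

How it is judged:
On the way, in this order (a step that is already met when the one before it is completed fails the run):
1. the bottle stands upright on the round stand, its whole base on the disc, released (horizontal distance between bottle and stand below 0.025 m and z of bottle in the frame of stand between 0.004 and 0.012 m and angle between bottle's own z axis and vertical below 0.09 rad and linear speed of bottle below 0.02 m/s and contact force between the fingers and bottle below 0.1 N), for 0.2 s.
2. then the handset is fully home in the sleeve, its front end within 3 mm of the stop (x of handset_nose in the frame of dock_stop between -0.003 and 0.003 m and y of handset_nose in the frame of dock_stop between -0.004 and 0.004 m and z of handset_nose in the frame of dock_stop below 0.003 m and angle between the x axis of handset and the x axis of dock, either way round below 0.05 rad), for 0.2 s.
At the end, for the whole second after the job is handed in: The bottle stands upright (within 5 degrees) on the round stand, its centre within 25 mm of the disc's centre, and the handset lies flat and straight (within 3 degrees) in the sleeve with its front end within 3 mm of the stop; both are released and at rest (all of step 1 and all of step 2 and linear speed of handset below 0.02 m/s and contact force between the fingers and handset below 0.1 N); the robot touches nothing.
It fails at once if the bottle is tipped by more than 35 degrees (angle between bottle's own z axis and vertical above 0.61 rad).
It fails at once if the handset is lifted more than 20 mm off the plate or stood up beyond 20 degrees (z of handset in the frame of dock above 0.026 m or angle between handset's own z axis and vertical above 0.35 rad).
It fails at once if the handset slides off the plate (z of handset in the frame of dock below 0.001 m).
It fails at once if the parts bin, the jar or the screwdriver is moved more than 20 mm (distance of any of bin, jar, driver from where it was at the start of the episode above 0.02 m).
It also fails if it takes over 62 s, if anything falls off the work surface, if the arm or the gripper's body presses on something with over 40 N, if the wrist force passes 120 N, or if a joint passes its speed limit or range.

### The arm

A 6-joint arm with a two-finger parallel gripper is mounted at the origin on the work surface. World frame = base frame: x ahead of the robot, y to its left, z up, the work surface at z = 0. Lengths are in m, angles in rad, forces in N, time in s.
With the tool pointing down it reaches from about 0.225 to 0.875 m from the base axis. Payload 3.4 kg.
Tool frame: the origin (TCP) lies on the mounting face of the last link; the fingertips stand 173 mm ahead of it and the grasp point (between the pads) lies 155 mm ahead of it; z points along the fingers, y is the line along which they close (so a half turn about z gives the same grasp; the last joint's range is limited). The gripper opens to 85 mm and grips with 20 to 120 N. Pads are 22 mm wide; open, the fingers measure 114 mm over their backs; the gripper's body (76 mm by 85 mm) begins 54 mm behind the grasp point. The pads swing forward as they close: fully open they stand 13 mm farther back than shut.
Start: joints at [-0.121, 0.276, 1.505, -0, 1.361, -0.121], TCP at [0.575, -0, 0.405] pointing down, gripper open.
Joint ranges: [-2.89, 2.89], [-0.75, 2.08], [0.22, 2.7], [-1.18, 4.32], [0.11, 2.71], [-2.7, 2.7]. Speed limits (rad/s): [2.57, 2.57, 3.14, 3.14, 3.14, 3.14].

### API

Orientations are given as a unit quaternion [w, x, y, z].
In Python, from rig import manip gives the robot as it stands.
- The arm moves only by the tool carry_out, never from a script. Its arguments are lists of equal length, an entry for each row: "linear": the shift along the world's x, y, z each as a share of 500 mm, from -1 to 1, a list of three; "angular": the turn, a rotation vector about the world's x, y, z each as a share of 0.08 rad, from -1 to 1, a list of three; "hand": the opening, from 0 (shut) to 1 (fully open). In form: {"linear": [[x, y, z], ...], "angular": [[rx, ry, rz], ...], "hand": [hand, ...]}. A call has 1 to 8 rows; each row shifts and turns the commanded pose from where the row before left it; what a row does not reach is not made up. A row lasts 1/12 s, in which the tool goes at most 41.7 mm and 7.16 degrees, less where a joint would pass 70% of its speed; a pose out of reach is approached as far as the arm can. A call with a number of a shift or a turn outside -1 to 1 is refused whole. A call with a gripper value outside its range is refused whole. The fingers move at their own pace and stop on an object; "force" is the grip in N (left out, the last holds). Time passes only in rows, so rows that do not move let the fingers close. It gives the time, the measured TCP pose, the force, the opening and the grip force at its end, in the units of the state.
- manip.get_state(): the state, without advancing time (a new reading comes with each control period).
- manip.get_image(name): name is "scene" or "side" or "wrist"; returns the picture (400x640x3 uint8, red, green, blue); there is no depth.
- manip.camera_params(name): a dict with "fx", "fy", "cx", "cy" (pixels), "view" (4x4, takes a point from world to camera coordinates); the wrist camera has in their place "hand_eye" (4x4, takes a point from camera to tool coordinates, whose origin is the TCP and whose axes are the flange's). Camera axes: x right, y down, z forward; pixel columns grow to the right and rows downward; lengths in m; the calibration is good to about 2 mm. A picture is of the moment at which its call begins: read the wrist's pose just before it. camera_params takes no time and is no camera call.
- manip.sign_off(): hands the job in; it is judged then, once.
The state is a dict: "clock": time; "qpos": joint angles; "qd": joint speeds; "effort": joint torques, N m; "position": TCP position; "ee_rot": TCP orientation; "contact_force": force on the tool from outside, world axes, zero at the start; "moment": the same for the moment, N m; "width": finger opening in m; "gripper_force": force on a finger pad.
Only numpy, scipy, OpenCV 4.12 (cv2) and the standard library are available. Lean on these libraries where they do the work, as an engineer would, in place of code of your own. Each camera call takes 0.05 s, during which the arm holds its last target. There are 200 camera calls.

## Working session

There is one attempt and no reset: what is moved stays moved. The work goes in short steps, Python scripts to look and compute and a tool call to move; the robot and the scene stay as the last step left them, time stands still between calls to the robot, and variables do not carry over. Pictures are saved under pics/ and viewed, at most 10 in all, crops included, and the job is handed in when it is done.

Besides the shell and the picture viewer there is one more tool, called after "Call:" in YAML: its name, and indented under it one key for each argument. carry_out: Moves the arm, as the interface text tells. Its arguments: {"type":"object","properties":{"linear":{"type":"array"},"angular":{"type":"array"},"hand":{"type":"array"},"force":{"type":"number"}},"required":["linear","angular","hand"]}

```bash
mkdir -p pics; python3 - <<'E'
from rig import manip
import cv2,json,numpy as np
for n in ["scene","side"]:
    im=manip.get_image(n); cv2.imwrite(f"pics/{n}0.png",im[...,::-1])
np.set_printoptions(precision=4,suppress=True)
for n in ["scene","side","wrist"]: print(n,manip.camera_params(n))
print(manip.get_state())
E
```

```text
scene {'fx': 421.2499267051972, 'fy': 421.2499267051972, 'cx': 316.4223441932112, 'cy': 199.54381410692042, 'view': array([[-0.8251,  0.5648, -0.0153,  0.5093],
       [ 0.4307,  0.6111, -0.6641, -0.2289],
       [-0.3657, -0.5545, -0.7475,  1.2729],
       [ 0.    ,  0.    ,  0.    ,  1.    ]])}
side {'fx': 374.4459033246736, 'fy': 374.4459033246736, 'cx': 325.7865129048683, 'cy': 193.62711067143573, 'view': array([[-0.8928, -0.4502, -0.0185,  0.5426],
       [-0.2102,  0.4524, -0.8667,  0.1643],
       [ 0.3985, -0.7698, -0.4986,  0.7295],
       [ 0.    ,  0.    ,  0.    ,  1.    ]])}
wrist {'fx': 280.8169105952475, 'fy': 280.8169105952475, 'cx': 319.31772268923504, 'cy': 204.56529085576244, 'hand_eye': array([[-0.0001, -0.9657, -0.2597,  0.0666],
       [ 1.    , -0.0001, -0.0001, -0.0006],
       [ 0.0001, -0.2597,  0.9657,  0.0302],
       [ 0.    ,  0.    ,  0.    ,  1.    ]])}
{'clock': 0.1, 'qpos': array([-0.121 ,  0.2765,  1.506 ,  0.    ,  1.3607, -0.121 ]), 'qd': array([ 0.0006, -0.0015, -0.0034, -0.0007, -0.0005, -0.0008]), 'effort': array([  0.0016, -41.7698, -24.6405,  -0.0002,   0.0058,   0.    ]), 'position': array([0.5748, 0.    , 0.4039]), 'ee_rot': array([-0.0007,  0.7071,  0.7071, -0.0005]), 'contact_force': array([-0.8259,  0.0399, -1.0252]), 'moment': array([ 0.0511,  0.0051, -0.0103]), 'gripper_force': 0.0, 'width': 0.08528914631010404}
```

View pics/scene0.png

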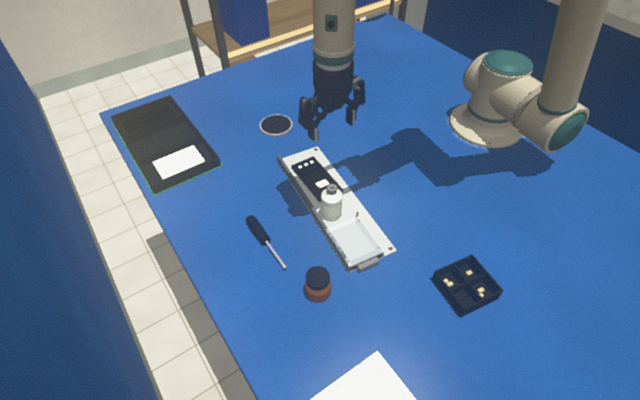

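View pics/side0.png

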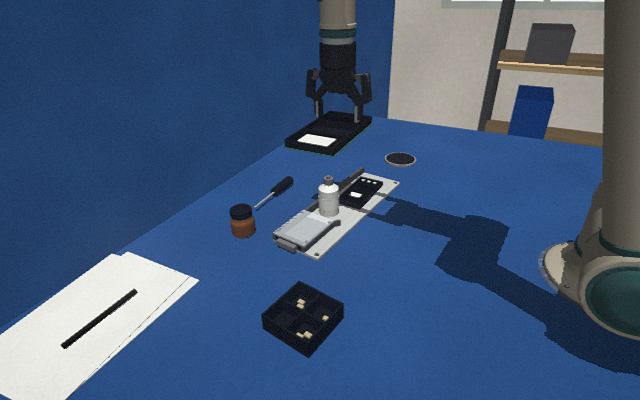

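The scene view shows the bottle near (331,203), the sleeve around (357,242), the handset near (318,175), the stand at (276,125) and the bin at (467,285). The side view agrees: bottle (328,197), stand (400,159). Next comes a wrist view.

```bash
cat > h.py <<'E'
from rig import manip
import cv2,numpy as np
from scipy.spatial.transform import Rotation as R
np.set_printoptions(precision=4,suppress=True)
def cam(n,st=None):
    p=manip.camera_params(n); K=np.array([[p['fx'],0,p['cx']],[0,p['fy'],p['cy']],[0,0,1]])
    if n=='wrist':
        T=np.eye(4); q=st['ee_rot']; T[:3,:3]=R.from_quat([*q[1:],q[0]]).as_matrix(); T[:3,3]=st['position']
        V=np.linalg.inv(T@p['hand_eye'])
    else: V=p['view']
    return K,V
def back(c,uv,z):
    K,V=c; C=np.linalg.inv(V); d=C[:3,:3]@np.linalg.inv(K)@[*uv,1]; o=C[:3,3]
    return o+d*(z-o[2])/d[2]
def proj(c,P):
    K,V=c; P=np.atleast_2d(P); q=(V[:3,:3]@P.T).T+V[:3,3]; q=q@K.T; return q[:,:2]/q[:,2:]
def shot(name):
    st=manip.get_state(); im=manip.get_image('wrist'); cv2.imwrite(f'pics/{name}.png',im[...,::-1])
    import pickle; pickle.dump(st,open(f'pics/{name}.pkl','wb')); return st,im
E
python3 - <<'E'
from h import *
st,im=shot('w0')
c=cam('scene'); s=cam('side')
print('stand',back(c,(276,125),.008),back(s,(400,159),.008))
print('bottle cap',back(c,(333,187),.108),back(s,(328,179),.108))
print('plate corners',[back(c,u,.006) for u in [(317,148),(396,250),(349,268),(279,157)]])
print('jar',back(c,(318,271),.065),'bin',back(c,(467,285),.02),'drv',back(c,(255,225),.01),back(c,(285,268),.01))
E
```

```text
stand [ 0.5229 -0.3536  0.008 ] [ 0.5184 -0.353   0.008 ]
bottle cap [0.5896 0.0295 0.108 ] [0.5807 0.0377 0.108 ]
plate corners [array([ 0.4797, -0.1978,  0.006 ]), array([0.5305, 0.1964, 0.006 ]), array([0.6479, 0.1731, 0.006 ]), array([ 0.5879, -0.2283,  0.006 ])]
jar [0.7291 0.1709 0.065 ] bin [0.4758 0.3553 0.02  ] drv [ 0.7616 -0.051   0.01  ] [0.7657 0.0939 0.01  ]
```

View pics/w0.png

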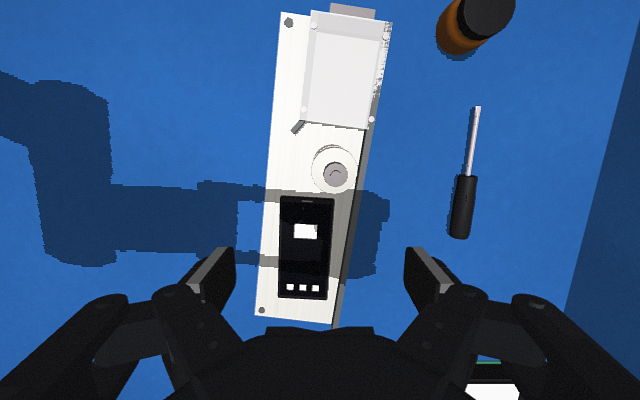

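The wrist view shows the plate's near edge from (280,12) to (255,317), the handset corners at about (281,196), (334,198), (327,299) and (278,297), the bottle cap at (336,174) and the sleeve at (302-388, 12-128).

```bash
python3 - <<'E'
from h import *
import pickle
st=pickle.load(open('pics/w0.pkl','rb')); c=cam('wrist',st)
A=back(c,(280,12),.006);B=back(c,(255,317),.006);print('plate near edge',A,B,np.linalg.norm(A-B))
D=back(c,(335,323),.006); print('rear far',D,np.linalg.norm(D-B))
print('fence top', back(c,(371,128),.0245),back(c,(338,323),.0245))
h=[back(c,u,.018) for u in [(281,196),(334,198),(327,299),(278,297)]];print('handset',np.array(h),np.mean(h,0))
print('cap',back(c,(336,174),.108))
print('roofcorner',[back(c,u,.0245) for u in [(303,123),(366,129),(390,24),(311,12)]])
# predict dock for fit: find origin+yaw by corners
x=(A-B)/np.linalg.norm(A-B); x[2]=0; y=np.array([-x[1],x[0],0])
O=(A-.115*x+B+.290*x)/2-.080*y; O[2]=0;print('O',O,'yaw',np.degrees(np.arctan2(x[1],x[0])),'x',x)
im=cv2.imread('pics/w0.png')
def P(p): return O+p[0]*x+p[1]*y+np.array([0,0,p[2]])
for q in [(-290,80,6),(115,80,6),(-290,-37,24.5),(0,-37,24.5),(100,-37,24.5),(0,37,24.5),(0,37,6),(100,37,24.5),(-16,54,24.5)]:
    u=proj(c,P(np.array(q)/1000))[0]; cv2.circle(im,tuple(int(v) for v in np.round(u)),2,(0,0,255),-1)
R_=[]
for k in h: d=k-O; R_.append([d@x,d@y])
print('handset in dock',np.array(R_)); d=back(c,(336,174),.108)-O; print('bottle in dock',d@x,d@y)
im=cv2.resize(im[0:340,200:430],None,fx=1.75*1.0,fy=1.75); cv2.imwrite('pics/w0c.png',im)
E
```

```text
plate near edge [0.5286 0.1961 0.006 ] [ 0.4758 -0.2092  0.006 ] 0.4087919310232561
rear far [ 0.5975 -0.2197  0.006 ] 0.12220741217849224
fence top [0.6356 0.0679 0.0245] [ 0.6007 -0.2053  0.0245]
handset [[ 0.5237 -0.0175  0.018 ]
 [ 0.5927 -0.0201  0.018 ]
 [ 0.5847 -0.17    0.018 ]
 [ 0.5141 -0.1668  0.018 ]] [ 0.5538 -0.0936  0.018 ]
cap [0.5896 0.0253 0.108 ]
roofcorner [array([0.5541, 0.0736, 0.0245]), array([0.6297, 0.0667, 0.0245]), array([0.6512, 0.178 , 0.0245]), array([0.5646, 0.1896, 0.0245])]
O [0.5928 0.0699 0.    ] yaw 82.58190919763716 x [0.1291 0.9916 0.    ]
handset in dock [[-0.0955  0.0572]
 [-0.0893 -0.0116]
 [-0.2389 -0.0229]
 [-0.2449  0.0475]]
bottle in dock -0.04460011332241538 -0.002609143831439433
```

View pics/w0c.png

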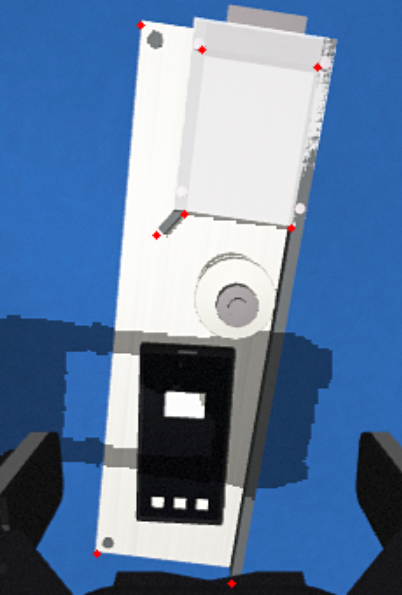

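Call:
carry_out:
  linear:
    - [0.03, 0.05, 0]
    - [0, 0, 0]
    - [0, 0, -0.06]
    - [0, 0, -0.06]
    - [0, 0, -0.06]
    - [0, 0, -0.06]
    - [0, 0, -0.06]
    - [0, 0, 0]
  angular:
    - [0, 0, -0.8]
    - [0, 0, -0.8]
    - [0, 0, 0]
    - [0, 0, 0]
    - [0, 0, 0]
    - [0, 0, 0]
    - [0, 0, 0]
    - [0, 0, 0]
  hand: [1, 1, 1, 1, 1, 1, 1, 1]

```text
clock: 0.82
position: [0.5873, 0.0252, 0.2487]
ee_rot: [-0.005, 0.751, 0.66, -0.004]
contact_force: [-1.6, 0.6, -0.3]
width: 0.0853
gripper_force: 0.0
```

Call:
carry_out:
  linear:
    - [0.004, 0, -0.03]
    - [0, 0, -0.03]
    - [0, 0, 0]
    - [0, 0, 0]
  angular:
    - [0, 0, 0]
    - [0, 0, 0]
    - [0, 0, 0]
    - [0, 0, 0]
  hand: [1, 1, 1, 1]

```text
clock: 1.15
position: [0.5922, 0.025, 0.2253]
ee_rot: [-0.0, 0.751, 0.66, -0.0]
contact_force: [0.4, 1.1, -0.3]
width: 0.0853
gripper_force: 0.0
```

Call:
carry_out:
  linear:
    - [-0.004, 0, -0.02]
    - [0, 0, 0]
    - [0, 0, 0]
    - [0, 0, 0]
    - [0, 0, 0]
    - [0, 0, 0]
    - [0, 0, 0]
  angular:
    - [0, 0, 0]
    - [0, 0, 0]
    - [0, 0, 0]
    - [0, 0, 0]
    - [0, 0, 0]
    - [0, 0, 0]
    - [0, 0, 0]
  hand: [1, 1, 0, 0, 0, 0, 0]
  force: 30

```text
clock: 1.73
position: [0.5902, 0.025, 0.2154]
ee_rot: [0.0, 0.751, 0.66, 0.0]
contact_force: [-1.1, 0.1, 3.5]
width: 0.049
gripper_force: 31.7
```

Call:
carry_out:
  linear:
    - [0, 0, 0.03]
    - [0, 0, 0.05]
    - [0, 0, 0.05]
    - [0, 0, 0.04]
    - [-0.01, -0.03, 0]
    - [-0.01, -0.06, 0]
    - [-0.01, -0.06, 0]
    - [-0.01, -0.06, 0]
  angular:
    - [0, 0, 0]
    - [0, 0, 0]
    - [0, 0, 0]
    - [0, 0, 0]
    - [0, 0, 0]
    - [0, 0, 0]
    - [0, 0, 0]
    - [0, 0, 0]
  hand: [0, 0, 0, 0, 0, 0, 0, 0]

```text
clock: 2.4
position: [0.5695, -0.0806, 0.2996]
ee_rot: [-0.0, 0.75, 0.661, -0.0]
contact_force: [0.3, 0.3, -1.3]
width: 0.0489
gripper_force: 31.7
```

Call:
carry_out:
  linear:
    - [-0.01, -0.06, 0]
    - [-0.01, -0.06, 0]
    - [-0.01, -0.06, 0]
    - [-0.01, -0.06, 0]
    - [-0.01, -0.06, 0]
    - [0, -0.06, 0]
    - [0, 0, 0]
    - [0, 0, 0]
  angular:
    - [0, 0, 0]
    - [0, 0, 0]
    - [0, 0, 0]
    - [0, 0, 0]
    - [0, 0, 0]
    - [0, 0, 0]
    - [0, 0, 0]
    - [0, 0, 0]
  hand: [0, 0, 0, 0, 0, 0, 0, 0]

```text
clock: 3.07
position: [0.5447, -0.2616, 0.2992]
ee_rot: [-0.0, 0.752, 0.659, 0.0]
contact_force: [-0.2, -0.2, -1.4]
width: 0.049
gripper_force: 31.7
```

```bash
python3 - <<'E'
from h import *
st,im=shot('w1'); print(st['position'],st['width'],proj(cam('wrist',st),[.521,-.353,.008]))
s=manip.get_image('side'); cv2.imwrite('pics/s1.png',np.hstack([cv2.resize(s[80:230,300:500],(400,300)),cv2.resize(im[0:400,:],(400,250))[:,:].copy() if 0 else cv2.resize(im,(400,300))])[...,::-1])
E
```

```text
[ 0.5447 -0.2616  0.2992] 0.048984904232312707 [[309.0486 287.77  ]]
```

View pics/s1.png

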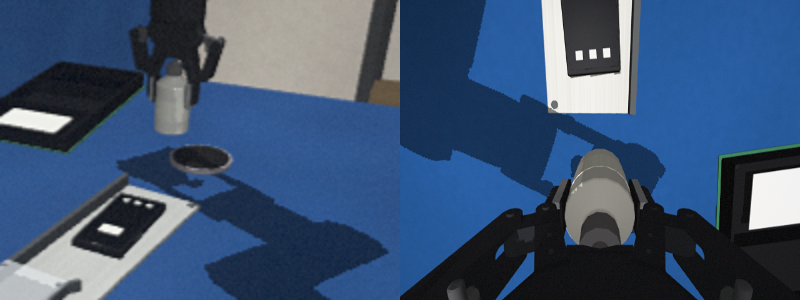

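The side view shows the bottle held upright, with the stand still ahead of it; the wrist view's stand is hidden behind the gripper. Moving over it and lowering.

Call:
carry_out:
  linear:
    - [-0.016, -0.061, 0]
    - [-0.016, -0.061, 0]
    - [-0.016, -0.061, 0]
    - [0, 0, 0]
    - [0, 0, -0.05]
    - [0, 0, -0.05]
    - [0, 0, -0.04]
    - [0, 0, 0]
  angular:
    - [0, 0, 0]
    - [0, 0, 0]
    - [0, 0, 0]
    - [0, 0, 0]
    - [0, 0, 0]
    - [0, 0, 0]
    - [0, 0, 0]
    - [0, 0, 0]
  hand: [0, 0, 0, 0, 0, 0, 0, 0]

```text
clock: 3.83
position: [0.5198, -0.3486, 0.2254]
ee_rot: [-0.005, 0.75, 0.661, -0.0]
contact_force: [-1.1, 1.3, -1.9]
width: 0.0488
gripper_force: 31.7
```

```bash
python3 - <<'E'
from h import *
st=manip.get_state();print(st['position'])
s=manip.get_image('side');c=manip.get_image('scene')
a=cv2.resize(s[110:190,340:460],(400,267)); b=cv2.resize(c[85:165,215:335],(400,267)); cv2.imwrite('pics/s2.png',np.hstack([a,b])[...,::-1])
E
```

```text
[ 0.5198 -0.3486  0.2254]
```

View pics/s2.png

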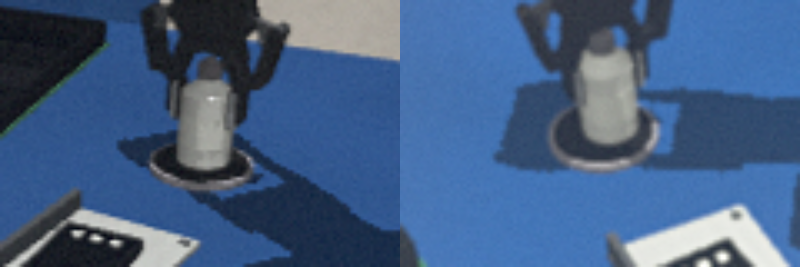

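Both views show the bottle over the middle of the disc. Settling, then the last millimetres.

Call:
carry_out:
  linear:
    - [0, 0, -0.01]
    - [0, 0, 0]
    - [0, 0, 0]
    - [0, 0, 0]
  angular:
    - [0, 0, 0]
    - [0, 0, 0]
    - [0, 0, 0]
    - [0, 0, 0]
  hand: [0, 0, 0, 0]

```text
clock: 4.27
position: [0.5213, -0.3516, 0.2258]
ee_rot: [0.001, 0.751, 0.661, 0.0]
contact_force: [-0.6, -0.5, -1.3]
width: 0.049
gripper_force: 31.7
```

Call:
carry_out:
  linear:
    - [0, 0, -0.008]
    - [0, 0, -0.007]
    - [0, 0, 0]
    - [0, 0, 0]
  angular:
    - [0, 0, 0]
    - [0, 0, 0]
    - [0, 0, 0]
    - [0, 0, 0]
  hand: [0, 0, 0, 0]

```text
clock: 4.6
position: [0.5211, -0.3517, 0.2174]
ee_rot: [0.0, 0.751, 0.66, 0.0]
contact_force: [0.4, 0.3, 1.8]
width: 0.0485
gripper_force: 32.0
```

Touching. Release, then rise straight up.

Call:
carry_out:
  linear:
    - [0, 0, 0]
    - [0, 0, 0]
    - [0, 0, 0]
    - [0, 0, 0]
    - [0, 0, 0]
    - [0, 0, 0.03]
    - [0, 0, 0.06]
    - [0, 0, 0.06]
  angular:
    - [0, 0, 0]
    - [0, 0, 0]
    - [0, 0, 0]
    - [0, 0, 0]
    - [0, 0, 0]
    - [0, 0, 0]
    - [0, 0, 0]
    - [0, 0, 0]
  hand: [1, 1, 1, 1, 1, 1, 1, 1]

```text
clock: 5.27
position: [0.5206, -0.3512, 0.2917]
ee_rot: [-0.002, 0.751, 0.66, -0.0]
contact_force: [-0.2, -0.7, -0.5]
width: 0.0852
gripper_force: 0.0
```

Call:
carry_out:
  linear:
    - [0, 0, 0.06]
    - [0, 0, 0.06]
    - [0, 0.07, 0.06]
    - [0, 0.07, 0]
    - [0, 0, 0]
    - [0, 0, 0]
  angular:
    - [0, 0, 0]
    - [0, 0, 0]
    - [0, 0, 0]
    - [0, 0, 0]
    - [0, 0, 0]
    - [0, 0, 0]
  hand: [1, 1, 1, 1, 1, 1]

```text
clock: 5.77
position: [0.5208, -0.2833, 0.3801]
ee_rot: [0.0, 0.75, 0.661, 0.0]
contact_force: [-0.2, -0.3, -0.2]
width: 0.0854
gripper_force: 0.0
```

```bash
python3 - <<'E'
from h import *
st,im=shot('w2'); print(st['position'])
s=manip.get_image('side')
cv2.imwrite('pics/s3.png',np.vstack([im[:,:,:],cv2.resize(s[110:190,340:460],(300,200))[:, :].copy() if 0 else np.pad(cv2.resize(s[110:190,340:460],(300,200)),((0,0),(0,340),(0,0)))])[...,::-1])
E
```

```text
[ 0.5208 -0.2833  0.3801]
```

View pics/s3.png

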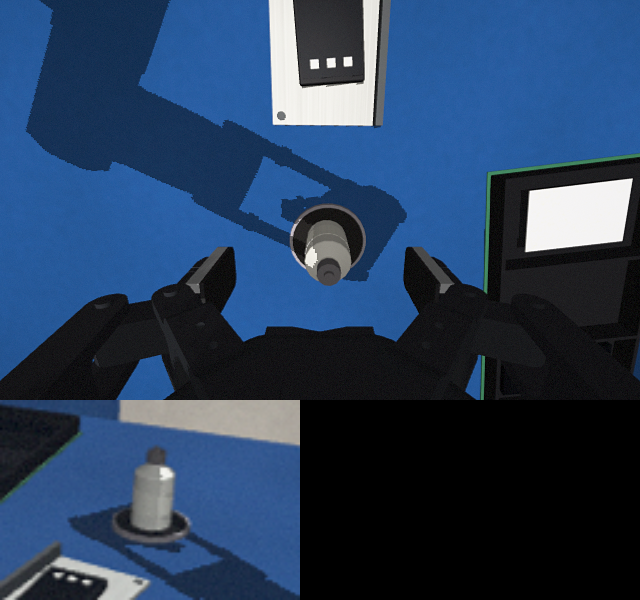

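The bottle stands upright in the middle of the disc: base at about (326,240), disc centre about (328,239). Now shut the fingers and go to the handset's open side, to push it flush against the fence.

Call:
carry_out:
  linear:
    - [-0.012, 0.07, 0]
    - [-0.012, 0.07, 0]
    - [-0.013, 0.07, 0]
    - [-0.013, 0.07, 0]
    - [-0.013, 0.07, 0]
    - [-0.013, 0.062, 0]
    - [0, 0, 0]
    - [0, 0, 0]
  angular:
    - [0, 0, 0]
    - [0, 0, 0]
    - [0, 0, 0]
    - [0, 0, 0]
    - [0, 0, 0]
    - [0, 0, 0]
    - [0, 0, 0]
    - [0, 0, 0]
  hand: [0, 0, 0, 0, 0, 0, 0, 0]

```text
clock: 6.53
position: [0.483, -0.0785, 0.3789]
ee_rot: [-0.0, 0.75, 0.661, -0.0]
contact_force: [1.4, -1.1, -0.2]
width: -0.0001
gripper_force: 0.0
```

```bash
cat >> h.py <<'E'
O=np.array([.5928,.0699,0]);dx=np.array([.1291,.9916,0]);dy=np.array([-.9916,.1291,0])
def D(p): d=np.array(p)-O; return np.array([d@dx,d@dy,d[2]])
E
python3 - <<'E'
from h import *
st,im=shot('w3'); print(D(st['position']),st['width'],st['position'])
cv2.imwrite('pics/w3.png',im[...,::-1])
E
```

```text
[-0.1613  0.0897  0.3789] -0.00010162210281457394 [ 0.483  -0.0785  0.3789]
```

View pics/w3.png

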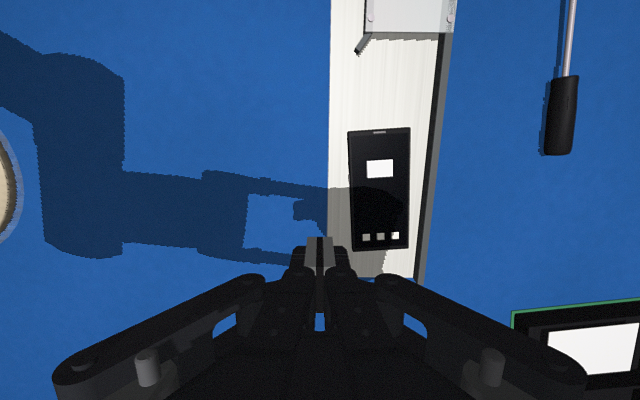

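The handset's corners are at about (349,130), (410,128), (409,247) and (354,250); the shut fingertips, at about (320,238), are beside the plate's near edge.

Call:
carry_out:
  linear:
    - [0, 0, -0.06]
    - [0, 0, -0.06]
    - [0, 0, -0.06]
    - [0, 0, -0.06]
    - [0, 0, -0.06]
    - [0, 0, -0.03]
    - [0, 0, 0]
    - [0, 0, 0]
  angular:
    - [0, 0, 0]
    - [0, 0, 0]
    - [0, 0, 0]
    - [0, 0, 0]
    - [0, 0, 0]
    - [0, 0, 0]
    - [0, 0, 0]
    - [0, 0, 0]
  hand: [0, 0, 0, 0, 0, 0, 0, 0]

```text
clock: 7.25
position: [0.4835, -0.0804, 0.2134]
ee_rot: [-0.001, 0.751, 0.66, -0.001]
contact_force: [0.8, 0.1, 0.4]
width: -0.0
gripper_force: 0.0
```

```bash
python3 - <<'E'
from h import *
import pickle
c=cam('wrist',pickle.load(open('pics/w3.pkl','rb')))
print(np.array([D(back(c,u,.018)) for u in [(349,130),(410,128),(409,247),(354,250)]]))
print(D(back(c,(416,278),.006)),D(back(c,(328,0),.006)))
E
```

```text
[[-0.096   0.0571  0.018 ]
 [-0.0936 -0.0121  0.018 ]
 [-0.2395 -0.0236  0.018 ]
 [-0.2438  0.0462  0.018 ]]
[-0.2902 -0.0411  0.006 ] [0.0366 0.0821 0.006 ]
```

Call:
carry_out:
  linear:
    - [0, 0, -0.02]
    - [0, 0, -0.02]
    - [0, 0, -0.01]
    - [0, 0, -0.008]
    - [0, 0, 0]
    - [0, 0, 0]
  angular:
    - [0, 0, 0]
    - [0, 0, 0]
    - [0, 0, 0]
    - [0, 0, 0]
    - [0, 0, 0]
    - [0, 0, 0]
  hand: [0, 0, 0, 0, 0, 0]

```text
clock: 7.75
position: [0.4834, -0.0792, 0.1859]
ee_rot: [0.001, 0.751, 0.66, 0.0]
contact_force: [0.3, 0.7, 0.3]
width: 0.0001
gripper_force: 0.0
```

Call:
carry_out:
  linear:
    - [0, 0, -0.004]
    - [0.01, -0.0013, 0]
    - [0.01, -0.0013, 0]
    - [0.01, -0.0013, 0]
    - [0.01, -0.0013, 0]
    - [0.01, -0.0013, 0]
    - [0, 0, 0]
  angular:
    - [0, 0, 0]
    - [0, 0, 0]
    - [0, 0, 0]
    - [0, 0, 0]
    - [0, 0, 0]
    - [0, 0, 0]
    - [0, 0, 0]
  hand: [0, 0, 0, 0, 0, 0, 0]

```text
clock: 8.33
position: [0.5091, -0.0823, 0.1834]
ee_rot: [0.0, 0.751, 0.66, 0.0]
contact_force: [0.2, -0.2, -0.8]
width: 0.0002
gripper_force: 0.0
```

Call:
carry_out:
  linear:
    - [0.006, -0.0008, 0]
    - [0.006, -0.0008, 0]
    - [0.006, -0.0008, 0]
    - [0, 0, 0]
  angular:
    - [0, 0, 0]
    - [0, 0, 0]
    - [0, 0, 0]
    - [0, 0, 0]
  hand: [0, 0, 0, 0]

```text
clock: 8.67
position: [0.5176, -0.0834, 0.1833]
ee_rot: [0.0, 0.751, 0.66, 0.0]
contact_force: [-0.8, 1.0, 0.0]
width: -0.0001
gripper_force: 0.2
```

Call:
carry_out:
  linear:
    - [0.006, -0.0008, 0]
    - [0.006, -0.0008, 0]
    - [0.006, -0.0008, 0]
    - [0, 0, 0]
  angular:
    - [0, 0, 0]
    - [0, 0, 0]
    - [0, 0, 0]
    - [0, 0, 0]
  hand: [0, 0, 0, 0]

```text
clock: 9.0
position: [0.5257, -0.0844, 0.1832]
ee_rot: [-0.001, 0.751, 0.66, -0.001]
contact_force: [-3.3, 1.7, 1.3]
width: 0.0
gripper_force: 2.1
```

```bash
python3 - <<'E'
from h import *
st,im=shot('w4'); print(D(st['position']),st['contact_force'])
cv2.imwrite('pics/w4c.png',cv2.resize(im[0:300,200:500],(600,600))[...,::-1])
E
```

```text
[-0.1617  0.0466  0.1832] [-3.2747  1.6964  1.3484]
```

View pics/w4c.png

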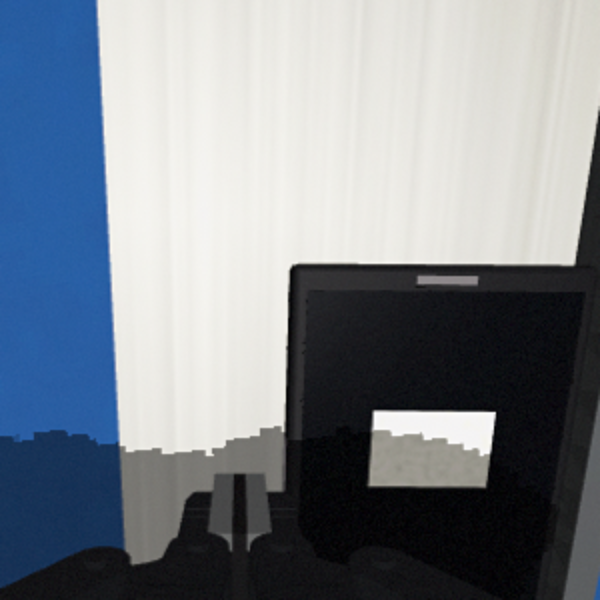

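The handset, seen from (290,265), now has its far edge close to the fence at (590,270), and the force is rising. A little more.

Call:
carry_out:
  linear:
    - [0.004, -0.0005, 0]
    - [0.003, -0.0004, 0]
    - [0, 0, 0]
  angular:
    - [0, 0, 0]
    - [0, 0, 0]
    - [0, 0, 0]
  hand: [0, 0, 0]

```text
clock: 9.3
position: [0.527, -0.0845, 0.1831]
ee_rot: [-0.003, 0.751, 0.661, -0.003]
contact_force: [-9.3, 0.8, 7.5]
width: -0.0005
gripper_force: 5.6
```

Flush against the fence (9 N). Backing off, lifting and going behind the tail.

Call:
carry_out:
  linear:
    - [-0.02, 0.0026, 0]
    - [0, 0, 0.04]
    - [0, 0, 0.04]
    - [0.02, -0.06, 0]
    - [0.02, -0.06, 0]
    - [0.02, -0.06, 0]
    - [0.02, -0.06, 0]
    - [0, 0, 0]
  angular:
    - [0, 0, 0]
    - [0, 0, 0]
    - [0, 0, 0]
    - [0, 0, 0]
    - [0, 0, 0]
    - [0, 0, 0]
    - [0, 0, 0]
    - [0, 0, 0]
  hand: [0, 0, 0, 0, 0, 0, 0, 0]

```text
clock: 9.97
position: [0.5627, -0.2095, 0.2243]
ee_rot: [0.006, 0.752, 0.659, 0.001]
contact_force: [0.8, -0.6, 0.7]
width: -0.0
gripper_force: 0.0
```

```bash
python3 - <<'E'
from h import *
st,im=shot('w5'); print(D(st['position']),st['contact_force'])
cv2.imwrite('pics/w5c.png',im[:,150:550][...,::-1])
E
```

```text
[-0.2809 -0.0063  0.2243] [ 0.7752 -0.6293  0.6728]
```

View pics/w5c.png

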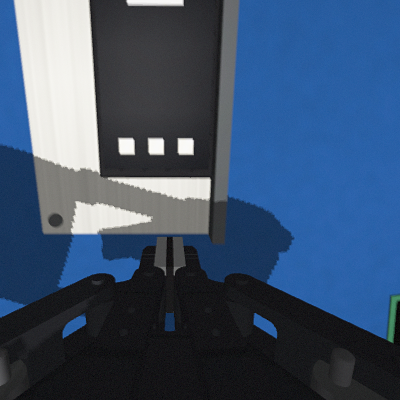

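The handset lies straight against the fence, its tail edge at row 177 and columns 100-212 of the crop; the fingers at (170,250) are behind it, near its midline.

Call:
carry_out:
  linear:
    - [0, 0, -0.03]
    - [0, 0, -0.03]
    - [0, 0, -0.014]
    - [0, 0, 0]
    - [0, 0, 0]
  angular:
    - [0, 0, 0]
    - [0, 0, 0]
    - [0, 0, 0]
    - [0, 0, 0]
    - [0, 0, 0]
  hand: [0, 0, 0, 0, 0]

```text
clock: 10.43
position: [0.5595, -0.2031, 0.1862]
ee_rot: [-0.0, 0.751, 0.661, 0.0]
contact_force: [0.4, -0.3, 0.5]
width: 0.0001
gripper_force: 0.0
```

```bash
python3 - <<'E'
from h import *
import pickle
c=cam('wrist',pickle.load(open('pics/w5.pkl','rb')))
print([D(back(c,u,.018)) for u in [(250,177),(361,177)]],D(manip.get_state()['position']))
E
```

```text
[array([-0.2447,  0.036 ,  0.018 ]), array([-0.2449, -0.034 ,  0.018 ])] [-0.275  -0.0022  0.1862]
```

Call:
carry_out:
  linear:
    - [0, 0, -0.005]
    - [0.0026, 0.02, 0]
    - [0.0026, 0.02, 0]
    - [0.0026, 0.02, 0]
    - [0.0026, 0.02, 0]
    - [0.0026, 0.02, 0]
    - [0.0026, 0.02, 0]
    - [0.0026, 0.02, 0]
  angular:
    - [0, 0, 0]
    - [0, 0, 0]
    - [0, 0, 0]
    - [0, 0, 0]
    - [0, 0, 0]
    - [0, 0, 0]
    - [0, 0, 0]
    - [0, 0, 0]
  hand: [0, 0, 0, 0, 0, 0, 0, 0]

```text
clock: 11.1
position: [0.5689, -0.1325, 0.1841]
ee_rot: [0.0, 0.751, 0.661, 0.0]
contact_force: [-0.2, -2.5, 1.4]
width: -0.0
gripper_force: 1.0
```

Call:
carry_out:
  linear:
    - [0.002, 0.015, 0]
    - [0.0013, 0.01, 0]
    - [0.0013, 0.01, 0]
    - [0.0013, 0.01, 0]
    - [0, 0, 0]
    - [0, 0, 0]
  angular:
    - [0, 0, 0]
    - [0, 0, 0]
    - [0, 0, 0]
    - [0, 0, 0]
    - [0, 0, 0]
    - [0, 0, 0]
  hand: [0, 0, 0, 0, 0, 0]

```text
clock: 11.6
position: [0.5714, -0.1107, 0.1835]
ee_rot: [-0.001, 0.751, 0.66, 0.0]
contact_force: [0.2, -0.2, 0.6]
width: -0.0003
gripper_force: 0.0
```

```bash
python3 - <<'E'
from h import *
s=manip.get_state();print(D(s['position']),s['contact_force'],s['moment'])
E
```

```text
[-0.1818 -0.0021  0.1835] [ 0.1845 -0.1655  0.5603] [ 0.0336 -0.0171 -0.0344]
```

Call:
carry_out:
  linear:
    - [0.0013, 0.01, 0]
    - [0.0013, 0.01, 0]
    - [0.0013, 0.01, 0]
    - [0.0013, 0.01, 0]
    - [0.0013, 0.01, 0]
    - [0.0013, 0.01, 0]
    - [0.0013, 0.01, 0]
    - [0, 0, 0]
  angular:
    - [0, 0, 0]
    - [0, 0, 0]
    - [0, 0, 0]
    - [0, 0, 0]
    - [0, 0, 0]
    - [0, 0, 0]
    - [0, 0, 0]
    - [0, 0, 0]
  hand: [0, 0, 0, 0, 0, 0, 0, 0]

```text
clock: 12.27
position: [0.5762, -0.075, 0.1839]
ee_rot: [-0.0, 0.751, 0.661, 0.0]
contact_force: [0.4, 1.1, -0.2]
width: 0.0
gripper_force: 0.0
```

Call:
carry_out:
  linear:
    - [0.0013, 0.01, 0]
    - [0.0017, 0.013, 0]
    - [0.0017, 0.013, 0]
    - [0.0017, 0.013, 0]
    - [0.0017, 0.013, 0]
    - [0.0017, 0.013, 0]
    - [0.0017, 0.013, 0]
    - [0.0013, 0.01, 0]
  angular:
    - [0, 0, 0]
    - [0, 0, 0]
    - [0, 0, 0]
    - [0, 0, 0]
    - [0, 0, 0]
    - [0, 0, 0]
    - [0, 0, 0]
    - [0, 0, 0]
  hand: [0, 0, 0, 0, 0, 0, 0, 0]

```text
clock: 12.93
position: [0.5826, -0.0263, 0.1839]
ee_rot: [0.0, 0.751, 0.661, 0.0]
contact_force: [0.3, -1.9, 1.4]
width: -0.0002
gripper_force: 0.9
```

```bash
python3 - <<'E'
from h import *
s=manip.get_state();print(D(s['position']),s['contact_force'],s['moment'])
E
```

```text
[-0.0967 -0.0023  0.1839] [ 0.2561 -1.8727  1.4238] [-0.3576  0.0144 -0.0157]
```

Call:
carry_out:
  linear:
    - [0.001, 0.01, 0]
    - [0.0013, 0.01, 0]
    - [0.0013, 0.01, 0]
    - [0.0013, 0.01, 0]
    - [0.0013, 0.01, 0]
    - [0, 0, 0]
  angular:
    - [0, 0, 0]
    - [0, 0, 0]
    - [0, 0, 0]
    - [0, 0, 0]
    - [0, 0, 0]
    - [0, 0, 0]
  hand: [0, 0, 0, 0, 0, 0]

```text
clock: 13.43
position: [0.5857, -0.0011, 0.1838]
ee_rot: [-0.0, 0.751, 0.661, 0.0]
contact_force: [1.4, 0.7, 0.5]
width: 0.0001
gripper_force: 0.0
```

Call:
carry_out:
  linear:
    - [0.0005, 0.004, 0]
    - [0.0005, 0.004, 0]
    - [0, 0, 0]
    - [0, 0, 0]
  angular:
    - [0, 0, 0]
    - [0, 0, 0]
    - [0, 0, 0]
    - [0, 0, 0]
  hand: [0, 0, 0, 0]

```text
clock: 13.77
position: [0.586, 0.002, 0.1837]
ee_rot: [-0.0, 0.751, 0.66, 0.0]
contact_force: [-0.8, -0.0, 0.0]
width: 0.0002
gripper_force: 0.0
```

```bash
python3 - <<'E'
from h import *
s=manip.get_state();print(D(s['position']),s['contact_force'],s['moment'])
E
```

```text
[-0.0682 -0.002   0.1837] [-0.7817 -0.0091  0.0314] [-0.     -0.0119  0.0171]
```

Call:
carry_out:
  linear:
    - [0.0005, 0.004, 0]
    - [0.0005, 0.004, 0]
    - [0.0005, 0.004, 0]
    - [0, 0, 0]
  angular:
    - [0, 0, 0]
    - [0, 0, 0]
    - [0, 0, 0]
    - [0, 0, 0]
  hand: [0, 0, 0, 0]

```text
clock: 14.1
position: [0.5869, 0.0082, 0.1838]
ee_rot: [-0.0, 0.751, 0.66, 0.0]
contact_force: [0.0, 0.9, -0.4]
width: -0.0004
gripper_force: 0.0
```

Call:
carry_out:
  linear:
    - [0.0005, 0.004, 0]
    - [0.0005, 0.004, 0]
    - [0, 0, 0]
  angular:
    - [0, 0, 0]
    - [0, 0, 0]
    - [0, 0, 0]
  hand: [0, 0, 0]

```text
clock: 14.35
position: [0.5871, 0.011, 0.1838]
ee_rot: [0.001, 0.75, 0.661, -0.001]
contact_force: [-1.4, -5.5, 0.2]
width: 0.0001
gripper_force: 3.0
```

Call:
carry_out:
  linear:
    - [0.0005, 0.004, 0]
    - [0, 0, 0]
    - [0, 0, 0]
  angular:
    - [0, 0, 0]
    - [0, 0, 0]
    - [0, 0, 0]
  hand: [0, 0, 0]

```text
clock: 14.6
position: [0.5871, 0.0116, 0.1838]
ee_rot: [0.002, 0.75, 0.661, -0.003]
contact_force: [-2.4, -11.1, 1.7]
width: -0.0
gripper_force: 5.7
```

The force has built up at the expected depth. Backing off along the plate, rising, and measuring the tail edge in code.

Call:
carry_out:
  linear:
    - [-0.004, -0.03, 0]
    - [-0.008, -0.06, 0]
    - [-0.004, -0.03, 0.06]
    - [-0.004, -0.03, 0.06]
    - [0, -0.02, 0.06]
    - [0, 0, 0.03]
    - [0, 0, 0]
    - [0, 0, 0]
  angular:
    - [0, 0, 0]
    - [0, 0, 0]
    - [0, 0, 0]
    - [0, 0, 0]
    - [0, 0, 0]
    - [0, 0, 0]
    - [0, 0, 0]
    - [0, 0, 0]
  hand: [0, 0, 0, 0, 0, 0, 0, 0]

```text
clock: 15.27
position: [0.5777, -0.071, 0.2897]
ee_rot: [0.001, 0.751, 0.66, 0.001]
contact_force: [-0.8, -1.0, 0.6]
width: -0.0001
gripper_force: 0.0
```

```bash
python3 - <<'E'
from h import *
st,im=shot('w6'); c=cam('wrist',st); g=cv2.cvtColor(im,cv2.COLOR_RGB2GRAY).astype(float)
print(D(st['position']),st['contact_force'])
def scan(pts,z):
    uv=proj(c,pts); v=cv2.remap(g.astype(np.float32),uv[:,0].astype(np.float32)[None],uv[:,1].astype(np.float32)[None],1)[0]; return v
W=lambda x,y,z:O+x*dx+y*dy+np.array([0,0,z])
for y in [-.028,-.02,-.01,.01,.02,.028]:
    xs=np.arange(-.075,-.025,.0005); v=scan([W(x,y,.018) for x in xs],0); i=np.argmin(np.diff(v)); print('tail y',y,xs[i],v[::8].astype(int))
for x in [-.044,-.035,-.025,-.012]:
    ys=np.arange(.02,.05,.0005); v=scan([W(x,y,.018) for y in ys],0); i=np.argmax(np.diff(v)); print('side x',x,ys[i],v[::8].astype(int))
# dock cross-check: mouth edge of roof, fence, tail corner via scene camera
E
```

```text
[-0.1417 -0.0032  0.2897] [-0.8383 -0.9727  0.5827]
tail y -0.028 -0.049499999999999975 [236 237 237 237 236 235 239  32  54  51  50  50  49]
tail y -0.02 -0.051499999999999976 [237 237 237 237 236 236 147  31  56  54  56 249 245]
tail y -0.01 -0.050999999999999976 [239 239 239 238 238 238 244  25  56  56  58  56  54]
tail y 0.01 -0.049499999999999975 [243 243 243 242 242 242 235  25  61  62  63  62  60]
tail y 0.02 -0.050999999999999976 [243 243 243 243 243 242 249  24  60  62  61 248 244]
tail y 0.028 -0.049999999999999975 [241 242 242 242 241 241 242  23  62  61  60  61  59]
side x -0.044 0.03650000000000002 [ 63  62  63  62  47 239 237 238]
side x -0.035 0.03700000000000002 [ 61  62  60  59  38 239 236 238]
side x -0.025 0.03650000000000002 [243 184  58  58  44 237 235 238]
side x -0.012 0.03650000000000002 [ 56  57  56  57  50 241  55  31]
```

Tail edge is at -50 mm (nominal home) and straight. Handing in.

```bash
python3 -c "
from rig import manip
print(manip.sign_off())"
```

```text
the job is handed in; nothing more can be done
None
```

The job is handed in, but the hand-in gave no verdict: the bottle was left standing upright and released on the round stand, and the handset is fully home, with its tail measured 50 mm out of the sleeve mouth, straight and released. I did not check the bottle again after setting it down.

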